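# Roll down the edge strip of a shelf board

## Robot

A 6-joint arm with a two-finger parallel gripper is mounted at the origin on a cart in front of the work surface, level with it; the furniture and walls round the work are solid. World frame = base frame: x ahead of the robot, y to its left, z up, the work surface at z = 0. Lengths are in m, angles in rad, forces in N, time in s.
With the tool pointing down it reaches from about 0.325 to 0.9 m from the base axis. Payload 3.5 kg.
Tool frame: the origin (TCP) lies at the very end of the fingers, on their centre line; the grasp point (between the pads) lies grip_depth behind it (grip_depth is the distance from the TCP to the grasp point, in m); z points along the fingers, y is the line along which they close (so a half turn about z gives the same grasp; the last joint's range is limited). The gripper opens to 85 mm and grips with 20 to 120 N. Pads are 22 mm wide; open, the fingers measure 114 mm over their backs; the gripper's body (76 mm by 85 mm) begins 54 mm behind the grasp point. The pads swing forward as they close: fully open they stand 13 mm farther back than shut.
Start: joints at [-1.288, 0.276, -0.026, 1.268, 0, 1.467], TCP at [0.235, -0.579, 0.231] pointing down, gripper open.
Joint ranges: [-3.12, 3.12], [-0.85, 1.88], [-1.08, 1.24], [-1.95, 2.15], [-1.57, 1.53], [-3.14, 3.14]. Speed limits (rad/s): [2.57, 2.57, 3.14, 3.14, 3.14, 3.14].

## Interface

Orientations are given as a unit quaternion [x, y, z, w].
In Python, from rig import * gives the robot as it stands. The module is installed in compiled form; this text tells all that it offers.
- The arm moves only by the tool jog_arm, never from a script. Its argument "deltas" is a list that holds one entry, the list of rows, each a list of 7 numbers: the turn, a rotation vector about the tool's x, y, z in units of 8 degrees (1.0 is 8 degrees), then the shift along the tool's x, y, z in mm, then the finger opening in mm, from 0 to 85.4. In form: [[[wx, wy, wz, dx, dy, dz, hand], ...]]. A call has 1 to 8 rows; each row shifts and turns the commanded pose from where the row before left it, along the tool's axes as they then stand; what a row does not reach is not made up. A row lasts 1/8 s, in which the tool goes at most 62.5 mm and 10.7 degrees, less where a joint would pass 70% of its speed; a pose out of reach is approached as far as the arm can. A call is refused whole if a number of a shift passes 62.5 or a number of a turn 1, either way. A call with a gripper value outside its range is refused whole. The fingers move at their own pace and stop on an object; "squeeze" is the grip in N (left out, the last holds). Time passes only in rows, so rows that do not move let the fingers close. It gives the time, the measured TCP pose, the force, the opening and the grip force at its end, in the units of the state.
- get_obs(): the state, without advancing time (a new reading comes with each control period).
- camera(name): name is "side" or "top" or "wrist"; returns (picture, depth): 420x560x3 uint8, red, green, blue; 420x560 float32, m along the optical axis (not along the pixel's ray), 0 where there is no reading.
- get_calibration(name): a dict with "K" (3x3 intrinsics, pixels), "world_from_camera" (4x4, takes a point from camera to world coordinates). Camera axes: x right, y up, looking along -z (the intrinsics and any distortion apply to the point x, -y, -z); pixel columns grow to the right and rows downward; lengths in m; the calibration is good to about 2 mm. The wrist camera is an equidistant fisheye: a pixel r from the principal point sees the ray r / f radians off the axis. A picture is of the moment at which its call begins: read the wrist's pose just before it. get_calibration takes no time and is no camera call; for the wrist camera it gives the pose at the moment of the call.
- sign_off(): hands the job in; it is judged then, once.
The state is a dict: "t": time; "joint_positions": joint angles; "qd": joint speeds; "effort": joint torques, N m; "position": TCP position; "orientation": TCP orientation; "force": force on the tool from outside, world axes, zero at the start; "ft_torque": the same for the moment, N m; "gripper_width": finger opening in m; "gripper_force": force on a finger pad.
Only numpy, scipy, OpenCV 4.12 (cv2) and the standard library are available. Lean on these libraries where they do the work, as an engineer would, in place of code of your own. Each camera call takes 0.05 s, during which the arm holds its last target. There are 200 camera calls.

## Task

Take the hand roller by its red handle out of its stand and roll it along the aluminium edge strip on the clamped shelf board with firm, even but not heavy pressure (about 15 N, never over 25), until all six pieces of the strip are fully home; press with the roller only, not with the fingers. Then put the roller back upright in its stand, its guard plate resting on the rim, and leave the pepper mill, salt shaker and lemon where they are.

Things in the scene. Friction and masses are not known exactly. Their poses are not given: they have to be found in the camera images.
- jig: fixed grey clamping jig, base 90 (x) x 300 (y) x 12 mm; origin under its centre on the worktop. In it a brown wooden shelf board, 20 mm thick, 270 mm long, stands on its long edge along the jig's y axis and carries the aluminium edge strip on top. Dark clamp blocks beside the board reach 42 mm above the worktop. Measured poses do not show the board's true height and slope (see strip_mid)
- strip_mid (a point): nominal middle of the strip's top when fully home, 80 mm above the worktop, axes as the jig's. The strip: 6 rigid pieces, each 24 mm wide (x), 40 mm long, in a row along y, 240 mm in all. The board is clamped up to 4 mm too high or low and up to 0.04 rad out of level along y (5 mm at the ends), straight; readings do not show this: feel the height. Above 25 N from the roller the strip dents
- roller_grip (a point): centre of the red handle of the loose hand roller (180 to 290 g) that stands in its stand, handle up. Handle: bar 24 x 24 mm, 56 mm tall, 28 mm up and down from here; below it a steel guard plate 70 x 70 x 4 mm and a fork with a black rubber wheel (radius 20 mm, 30 mm wide); its lowest point is 76 mm below this point; axle along this point's x axis, so it rolls along this point's y axis
- roller: the same hand roller; origin at the lowest point of the wheel, 76 mm below the middle of the handle; guard plate's underside 44 mm above it; z up along the handle, x along the wheel's axle
- wheel (a joint): turn of the roller's wheel in its fork (rad), free to turn either way; 1 rad is 20 mm of rolling
- stand_rim (a point): centre of the mouth of the fixed black square open-topped roller stand, on its rim 50 mm above the worktop. The mouth is 48 x 48 mm, the walls 6 mm thick. The roller hangs upright in it, wheel down inside, the underside of its guard plate resting on the rim; its x axis along the stand's x axis (either way round). What goes through the mouth: fork 39 mm (x), wheel 40 mm (y)
- piece1 (a joint): how far strip piece 1 (centre at y = +100 mm of strip_mid) is pressed home (m): 0 proud by 4.5 mm, 0.0045 fully home. It sinks under about 8 N, stays where it is left and is hard at its stop
- piece2 (a joint): how far strip piece 2 (centre at y = +60 mm of strip_mid) is pressed home (m): 0 proud by 4.5 mm, 0.0045 fully home. It sinks under about 8 N, stays where it is left and is hard at its stop
- piece3 (a joint): how far strip piece 3 (centre at y = +20 mm of strip_mid) is pressed home (m): 0 proud by 4.5 mm, 0.0045 fully home. It sinks under about 8 N, stays where it is left and is hard at its stop
- piece4 (a joint): how far strip piece 4 (centre at y = -20 mm of strip_mid) is pressed home (m): 0 proud by 4.5 mm, 0.0045 fully home. It sinks under about 8 N, stays where it is left and is hard at its stop
- piece5 (a joint): how far strip piece 5 (centre at y = -60 mm of strip_mid) is pressed home (m): 0 proud by 4.5 mm, 0.0045 fully home. It sinks under about 8 N, stays where it is left and is hard at its stop
- piece6 (a joint): how far strip piece 6 (centre at y = -100 mm of strip_mid) is pressed home (m): 0 proud by 4.5 mm, 0.0045 fully home. It sinks under about 8 N, stays where it is left and is hard at its stop
- pepper_mill: brown wooden pepper mill, 58x58x170 mm, upright; origin under its centre; leave it alone
- salt_shaker: clear salt shaker with grey cap, 44x44x90 mm, upright; origin under its centre; leave it alone
- lemon: yellow lemon, 71x53x51 mm, lying; leave it alone
Mind the look-alikes: they are no part of the job. What is shaped like the roller but purple is not meant.

How it is judged:
By the outcome, as a careful person would: the job done as asked, in the order asked, and still so for the second after the job is handed in, with the robot touching nothing.
It also fails if it takes over 72 s, if anything falls off the work surface, if the arm or the gripper's body presses on something with over 40 N, if the wrist force passes 120 N, or if a joint passes its speed limit or range.

## Working session

There is one attempt and no reset: what is moved stays moved. The work goes in short steps, Python scripts to look and compute and a tool call to move; the robot and the scene stay as the last step left them, time stands still between calls to the robot, and variables do not carry over. Pictures are saved under pics/ and viewed, at most 10 in all, crops included, and the job is handed in when it is done.

Besides the shell and the picture viewer there is one more tool, called after "Call:" as name(argument=value, ...) on one line, values as JSON. jog_arm: Moves the arm, as the interface text tells. Its arguments: {"type":"object","properties":{"deltas":{"type":"array"},"squeeze":{"type":"number"}},"required":["deltas"]}

```bash
mkdir -p pics; cat > h.py <<'E'
from rig import *
import numpy as np, cv2, sys
from scipy.spatial.transform import Rotation as R
def snap(n,f):
    c=get_calibration(n); p,d=camera(n); cv2.imwrite(f'pics/{f}.png',p[:,:,::-1]); np.savez(f'{f}.npz',p=p,d=d,K=c['K'],T=c['world_from_camera'])
def pt(f,u,v,d=None):
    z=np.load(f'{f}.npz');K=z['K'];d=z['d'][v,u] if d is None else d
    c=np.array([(u-K[0,2])/K[0,0]*d,-(v-K[1,2])/K[1,1]*d,-d,1]);return (z['T']@c)[:3]
def cloud(f):
    z=np.load(f'{f}.npz');K=z['K'];d=z['d'];v,u=np.mgrid[:420,:560]
    c=np.stack([(u-K[0,2])/K[0,0]*d,-(v-K[1,2])/K[1,1]*d,-d,np.ones_like(d)],-1);return (c@z['T'].T)[...,:3],z['p'],d
E
python3 - <<'E'
from h import *
snap('top','top0');snap('side','side0')
a=cv2.imread('pics/top0.png');b=cv2.imread('pics/side0.png')
o=get_obs();print(o['t'],o['position'],o['orientation'],o['force'])
for n in('top','side'):
  c=get_calibration(n);print(c)
E
```

```text
0.1 [ 0.23496826 -0.5783686   0.23025647] [ 9.81452608e-01  1.91702195e-01 -8.25639856e-05 -1.01987211e-03] [ 0.37803158 -1.02815306  0.21158052]
{'K': array([[431.42057635,   0.        , 279.80039272],
       [  0.        , 431.42057635, 210.90837307],
       [  0.        ,   0.        ,   1.        ]]), 'world_from_camera': array([[-0.00232091,  0.98849013, -0.15126756,  0.29346899],
       [-0.99987892, -0.00462148, -0.01485885, -0.21063838],
       [-0.01538691,  0.15121476,  0.98838117,  1.59457159],
       [ 0.        ,  0.        ,  0.        ,  1.        ]])}
{'K': array([[457.90631313,   0.        , 279.54995915],
       [  0.        , 457.90631313, 211.75373899],
       [  0.        ,   0.        ,   1.        ]]), 'world_from_camera': array([[-0.86758929,  0.28523646, -0.40734382, -0.19987345],
       [-0.49717602, -0.51440127,  0.69871835,  1.02141691],
       [-0.01023823,  0.80872214,  0.58810176,  1.13754088],
       [ 0.        ,  0.        ,  0.        ,  1.        ]])}
```

View pics/top0.png

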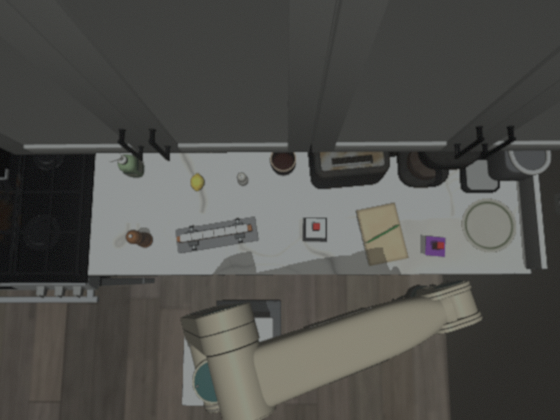

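View pics/side0.png

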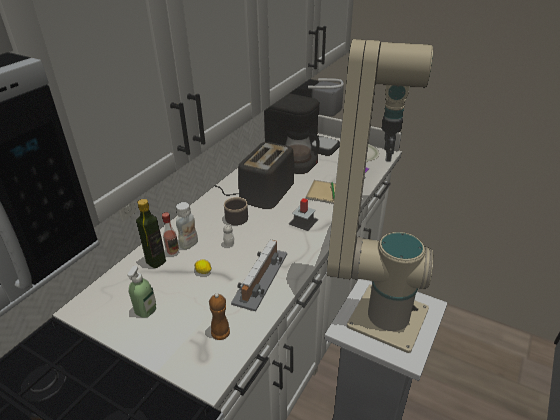

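The top picture shows the red-handled roller in its stand at about (316,228). The jig with the strip runs from (177,243) to (258,226). The purple look-alike is at (435,245), the mill at (140,238), the salt at (241,178) and the lemon at (197,182).

```bash
python3 - <<'E'
from h import *
for f in('top0','side0'):
  X,p,d=cloud(f); p=p.astype(int)
  red=(p[...,0]>110)&(p[...,1]<60)&(p[...,2]<60)&(d>0)&(X[...,2]>.04)&(X[...,0]>.2)&(X[...,0]<.6)&(abs(X[...,1]+.3)<.2)
  q=X[red];print(f,len(q),q.mean(0),q.min(0),q.max(0)) if len(q) else print(f,0)
  # plate
  for nm,lo,hi,zl,zh in(('plate',(.3,-.36),(.5,-.2),.045,.065),('strip',(.2,-.15),(.5,.2),.072,.1),('jig',(.2,-.15),(.5,.2),.008,.018)):
    m=(d>0)&(X[...,0]>lo[0])&(X[...,0]<hi[0])&(X[...,1]>lo[1])&(X[...,1]<hi[1])&(X[...,2]>zl)&(X[...,2]<zh)
    q=X[m]
    if len(q)>5:
      (c,s,a)=cv2.minAreaRect((q[:,:2]*1000).astype(np.float32));print(nm,len(q),q.mean(0),'rect',c,s,a,'z',np.percentile(q[:,2],[5,50,95]))
  m=(d>0)&(X[...,0]>.2)&(X[...,0]<.6)&(abs(X[...,1])<.4)&(X[...,2]<.006)&(X[...,2]>-.01); print('table',np.median(X[m][:,2]))
a=cv2.imread('pics/top0.png');b=cv2.imread('pics/side0.png')
cv2.imwrite('pics/c1.png',np.hstack([cv2.resize(a[195:265,165:345],None,fx=3.2,fy=3.2,interpolation=2)[:220],]))
A=cv2.resize(a[200:260,170:340],(790,279),interpolation=2);B=cv2.resize(b[190:310,225:325],(350,420)[::1],interpolation=2)
C=np.zeros((600,800,3),np.uint8);C[:279,:790]=A;B=cv2.resize(b[190:310,225:325],(266,319));C[280:599,:266]=B
cv2.imwrite('pics/c1.png',C)
E
```

```text
top0 22 [ 0.46719016 -0.31382209  0.1108155 ] [ 0.45949017 -0.32058363  0.10489212] [ 0.47433378 -0.30615278  0.1172564 ]
plate 292 [ 0.46645067 -0.31385087  0.05387123] rect (466.9004211425781, -313.7093505859375) (65.20283508300781, 65.7785415649414) 89.0117416381836 z [0.04885299 0.05394902 0.05894012]
strip 510 [0.44915765 0.05272047 0.08015725] rect (449.84832763671875, 50.11089324951172) (27.113893508911133, 262.50567626953125) 8.81807804107666 z [0.07413569 0.08009643 0.08633607]
jig 920 [0.44106819 0.04761513 0.01214847] rect (404.15966796875, 24.693618774414062) (189.8150634765625, 343.8550109863281) 0.7428202629089355 z [0.00842316 0.01196618 0.0165936 ]
table -0.00034694828787129595
side0 18 [ 0.46568069 -0.31254151  0.10953556] [ 0.4569956  -0.32548756  0.10426064] [ 0.47428895 -0.29788855  0.11335981]
plate 144 [ 0.46241563 -0.30807612  0.05480117] rect (465.9713439941406, -316.7884216308594) (67.547119140625, 72.96434783935547) 0.10411776602268219 z [0.04980357 0.0545915  0.06079219]
strip 421 [0.44571045 0.06157936 0.08034263] rect (449.52471923828125, 49.99237823486328) (28.199308395385742, 262.76116943359375) 8.959707260131836 z [0.07379717 0.08095074 0.0854722 ]
jig 695 [0.42562831 0.08254465 0.01248874] rect (397.93798828125, 27.631118774414062) (349.7771301269531, 153.08407592773438) 87.37992858886719 z [0.00875497 0.01247621 0.01639369]
table 0.0006149072357135577
```

View pics/c1.png

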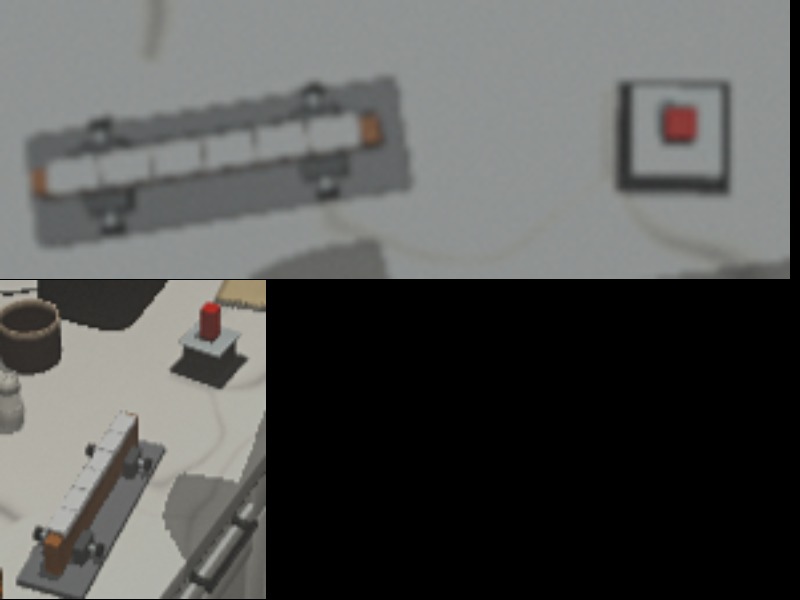

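The crop shows the silver guard plate aligned with the world axes and the strip turned about +8.9° from y. The strip's middle is near (0.4497, 0.050) and the roller is at (0.466, -0.313).

```bash
cat >> h.py <<'E'
def to(p,yaw,steps=1,p0=None,R0=None):
    "yaw: world yaw of tool x, tool down; prints total delta in tool axes: turn first, then shift"
    o=get_obs(); R0=R.from_quat(o['orientation']) ; p0=np.array(o['position'])
    Rt=R.from_euler('z',yaw)*R.from_euler('x',np.pi)
    w=(R0.inv()*Rt).as_rotvec()/np.radians(8)
    print('t',round(o['t'],2),'pos',p0.round(4),'turn',w.round(3),'shift after turn',(Rt.inv().apply(np.array(p)-p0)*1000).round(1),'before',(R0.inv().apply(np.array(p)-p0)*1000).round(1))
E
python3 - <<'E'
from h import *
import rig
print([n for n in dir(rig) if n[0]!='_'], {k:v for k,v in get_obs().items() if k not in('qd','effort')})
try: print(grip_depth)
except Exception as e: print(e)
to([.466,-.313,.16],0)
E
```

```text
['MotionError', 'camera', 'get_calibration', 'get_obs', 'grip_depth', 'sign_off'] {'t': 0.1, 'joint_positions': array([-1.28841751e+00,  2.77058333e-01, -2.77738584e-02,  1.26801048e+00,
        1.78106154e-05,  1.46738249e+00]), 'position': array([ 0.23496826, -0.5783686 ,  0.23025647]), 'orientation': array([ 9.81452608e-01,  1.91702195e-01, -8.25639856e-05, -1.01987211e-03]), 'force': array([ 0.37803158, -1.02815306,  0.21158052]), 'ft_torque': array([-0.08281077,  0.01203688,  0.02330484]), 'gripper_force': 0.0, 'gripper_width': 0.08536287990547212}
0.0187
t 0.1 pos [ 0.235  -0.5784  0.2303] turn [-1.500e-02  1.000e-03  2.763e+00] shift after turn [ 231.  -265.4   70.3] before [ 313.9 -158.8   70.7]
```

Call:
jog_arm(deltas=[[[0,0,0.92,0,0,0,85],[0,0,0.92,0,0,0,85],[0,0,0.92,0,0,0,85],[0,0,0,40,-46,0,85],[0,0,0,40,-46,0,85],[0,0,0,40,-46,0,85],[0,0,0,40,-46,5,85],[0,0,0,30,-35,10,85]]], squeeze=40)

```text
t: 1.1
position: [0.4264, -0.358, 0.2162]
orientation: [1.0, 0.001, 0.0, 0.0]
force: [1.1, -0.1, -0.3]
gripper_width: 0.085
gripper_force: 0.0
```

```bash
python3 - <<'E'
from h import *
to([.466,-.313,.16],0); print(get_obs()['joint_positions'].round(2))
c=get_calibration('wrist');print(c); snap('wrist','w1')
E
```

```text
t 1.1 pos [ 0.4264 -0.358   0.2162] turn [ 0.001 -0.003  0.012] shift after turn [ 39.6 -45.   56.2] before [ 39.7 -45.   56.3]
[-0.81  0.16 -0.2   1.21  0.    2.33]
{'K': array([[325.1922621 ,   0.        , 276.67420116],
       [  0.        , 325.1922621 , 209.97120558],
       [  0.        ,   0.        ,   1.        ]]), 'world_from_camera': array([[ 2.02757655e-03,  9.53752507e-01,  3.00586167e-01,
         5.02413447e-01],
       [-9.99997919e-01,  2.00104107e-03,  3.96140614e-04,
        -3.57244039e-01],
       [-2.23665163e-04, -3.00586345e-01,  9.53754580e-01,
         3.58783366e-01],
       [ 0.00000000e+00,  0.00000000e+00,  0.00000000e+00,
         1.00000000e+00]])}
```

View pics/w1.png

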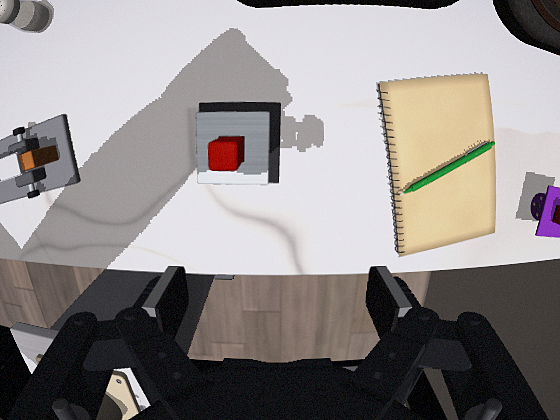

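The wrist picture shows the red handle at (225,153), the guard plate square with the world axes and the stand's rim behind it. At yaw 0 joint 6 would run out of range over the strip, so I will grasp at yaw π.

Call:
jog_arm(deltas=[[[0,0,0,39.6,-45,0,85],[0,0,-0.98,0,0,0,85],[0,0,-0.98,0,0,0,85],[0,0,-0.98,0,0,0,85],[0,0,-0.98,0,0,0,85],[0,0,-0.98,0,0,0,85],[0,0,-0.98,0,0,0,85],[0,0,-0.98,0,0,0,85]]])

```text
t: 2.15
position: [0.4641, -0.3148, 0.2157]
orientation: [0.886, 0.463, -0.0, -0.001]
force: [0.2, 0.9, -1.1]
gripper_width: 0.0849
gripper_force: 0.0
```

Call:
jog_arm(deltas=[[[0,0,-0.98,0,0,0,85],[0,0,-0.98,0,0,0,85],[0,0,-0.98,0,0,0,85],[0,0,-0.98,0,0,0,85],[0,0,-0.98,0,0,0,85],[0,0,-0.98,0,0,0,85],[0,0,-0.98,0,0,0,85],[0,0,-0.98,0,0,0,85]]])

```text
t: 3.15
position: [0.4642, -0.3149, 0.2157]
orientation: [0.516, 0.857, 0.0, -0.001]
force: [-0.1, 0.5, -0.5]
gripper_width: 0.0847
gripper_force: 0.0
```

Call:
jog_arm(deltas=[[[0,0,-0.98,0,0,0,85],[0,0,-0.98,0,0,0,85],[0,0,-0.98,0,0,0,85],[0,0,-0.98,0,0,0,85],[0,0,-0.98,0,0,0,85],[0,0,-0.98,0,0,0,85],[0,0,-0.98,0,0,0,85],[0,0,-0.98,0,0,10,85]]])

```text
t: 4.15
position: [0.4648, -0.3154, 0.2065]
orientation: [-0.005, 1.0, -0.0, 0.0]
force: [0.4, -0.3, -0.4]
gripper_width: 0.0849
gripper_force: 0.0
```

```bash
cat >> h.py <<'E'
def wcloud(f):
    z=np.load(f'{f}.npz');K=z['K'];d=z['d'];v,u=np.mgrid[:420,:560]
    x=(u-K[0,2])/K[0,0];y=(v-K[1,2])/K[1,1];r=np.hypot(x,y)+1e-9;s=np.tan(np.minimum(r,1.4))/r
    c=np.stack([x*s*d,-y*s*d,-d,np.ones_like(d)],-1);return (c@z['T'].T)[...,:3],z['p'].astype(int),d
E
python3 - <<'E'
from h import *
to([.466,-.313,.16],np.pi); print(get_obs()['joint_positions'].round(2))
snap('wrist','w2')
for f in('w1','w2'):
  X,p,d=wcloud(f)
  red=(p[...,0]>100)&(p[...,1]<50)&(p[...,2]<50)&(d>0)
  q=X[red&(X[...,2]>.06)];top=q[q[:,2]>.105]; print(f,len(q),len(top),np.percentile(q,[1,99],axis=0).round(4).tolist(),cv2.minAreaRect((top[:,:2]*1000).astype(np.float32)),np.median(top[:,2]))
  m=(d>0)&(X[...,2]>.048)&(X[...,2]<.06)&(np.hypot(X[...,0]-.466,X[...,1]+.313)<.055);q=X[m];print('plate',len(q),cv2.minAreaRect((q[:,:2]*1000).astype(np.float32)),np.median(q[:,2]))
  m=(d>0)&(X[...,2]>.07)&(X[...,2]<.1)&(X[...,1]>-.15);q=X[m]
  if len(q)>9: print('strip',len(q),cv2.minAreaRect((q[:,:2]*1000).astype(np.float32)))
E
```

```text
t 4.15 pos [ 0.4648 -0.3154  0.2065] turn [-0.004  0.005  0.075] shift after turn [-1.2  2.4 46.5] before [-1.2  2.4 46.5]
[-0.71  0.18 -0.2   1.19 -0.   -0.72]
w1 806 806 [[0.4566, -0.3258, 0.1077], [0.4789, -0.3036, 0.1116]] ((467.9355163574219, -314.3736877441406), (22.961349487304688, 22.921873092651367), 88.52813720703125) 0.10967639263949616
plate 4082 ((467.485595703125, -314.180908203125), (70.02884674072266, 70.4637451171875), 89.58464813232422) 0.053923178959327606
strip 866 ((349.1553649902344, -47.49396896362305), (42.682037353515625, 620.4584350585938), 86.98086547851562)
w2 808 808 [[0.4557, -0.3254, 0.1074], [0.4779, -0.3036, 0.1111]] ((466.9151611328125, -314.5586853027344), (22.90898895263672, 23.05838966369629), 88.31036376953125) 0.10952052265311854
plate 3993 ((467.27593994140625, -314.5750427246094), (70.06376647949219, 69.54325103759766), 88.86965942382812) 0.05379268878642629
strip 1546 ((631.553466796875, 57.275054931640625), (431.91009521484375, 96.97737121582031), 25.6745662689209)
```

View pics/w2.png

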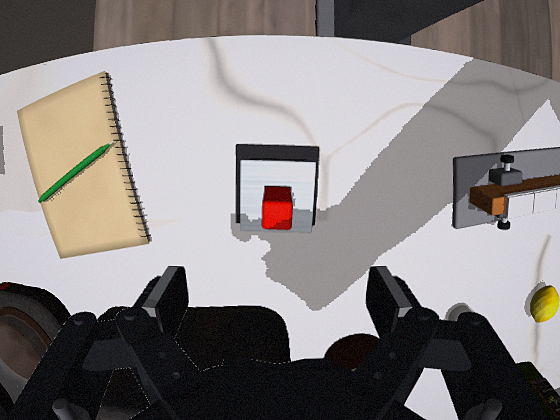

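The wrist picture shows the handle at (277,208), centred between the fingers and almost square. I correct the position slightly and lower the gripper.

Call:
jog_arm(deltas=[[[0,0,0.21,-2.5,1,20,85],[0,0,0,0,0,40,85],[0,0,0,0,0,40,85],[0,0,0,0,0,30,85],[0,0,0,0,0,13,85],[0,0,0,0,0,0,85]]])

```text
t: 4.95
position: [0.4665, -0.3136, 0.0626]
orientation: [0.012, 1.0, 0.001, -0.001]
force: [-0.2, -0.1, 0.7]
gripper_width: 0.0849
gripper_force: 0.0
```

```bash
python3 - <<'E'
from h import *
to([.4673,-.3144,.063],np.pi-.02); print(get_obs()['force'].round(1))
E
```

```text
t 4.95 pos [ 0.4665 -0.3136  0.0626] turn [ 0.009 -0.012 -0.03 ] shift after turn [-0.8 -0.8 -0.4] before [-0.8 -0.8 -0.4]
[-0.2 -0.1  0.7]
```

Call:
jog_arm(deltas=[[[0,0,0,-0.8,-0.8,-0.5,40],[0,0,0,0,0,0,10],[0,0,0,0,0,0,5],[0,0,0,0,0,0,5],[0,0,0,0,0,0,5]]], squeeze=80)

```text
t: 5.58
position: [0.4686, -0.3154, 0.0647]
orientation: [0.012, 1.0, -0.001, 0.001]
force: [-0.2, -1.0, 4.6]
gripper_width: 0.0231
gripper_force: 79.2
```

Call:
jog_arm(deltas=[[[0,0,0,0,0,-10,5],[0,0,0,0,0,-25,5],[0,0,0,0,0,-35,5],[0,0,0,0,0,-35,5],[0,0,0,0,0,-5,5],[0,0,0,0,0,0,5]]])

```text
t: 6.32
position: [0.4674, -0.3143, 0.173]
orientation: [0.012, 1.0, 0.0, -0.0]
force: [0.5, 0.3, -2.3]
gripper_width: 0.023
gripper_force: 78.7
```

```bash
python3 - <<'E'
from h import *
o=get_obs();to([.4673,-.3144,.1747],np.pi-.02); print(o['force'].round(2),o['ft_torque'].round(2))
snap('side','s1');a=cv2.imread('pics/s1.png');snap('wrist','w3');w=cv2.imread('pics/w3.png')
C=np.zeros((400,780,3),np.uint8);C[:,:400]=cv2.resize(a[150:250,260:360],(400,400),interpolation=2);C[:,400:]=cv2.resize(w[130:370,150:410],(380,400))
cv2.imwrite('pics/c2.png',C)
E
```

```text
t 6.33 pos [ 0.4674 -0.3143  0.173 ] turn [ 0.006 -0.007 -0.023] shift after turn [ 0.1 -0.1 -1.7] before [ 0.1 -0.1 -1.7]
[ 0.5   0.28 -2.32] [ 0.    0.   -0.04]
```

View pics/c2.png

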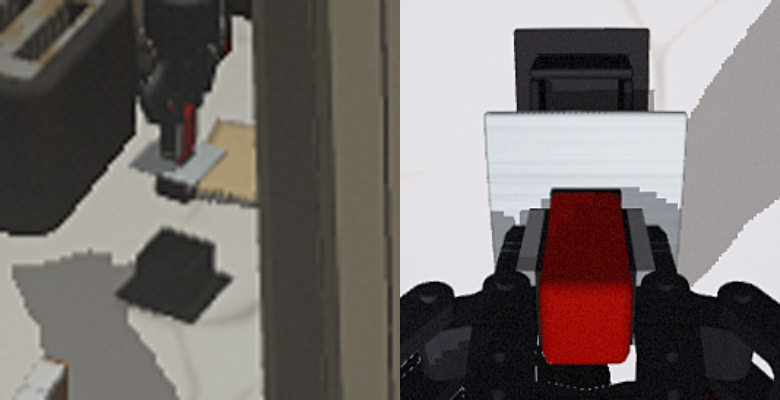

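The crop shows the roller held upright and clear of the stand, but the axle direction can't be made out. I move over to the near end of the strip and look again there.

Call:
jog_arm(deltas=[[[0,0,0,1.5,53,0,5],[0,0,0,1.5,53,0,5],[0,0,0,1.5,53,0,5],[0,0,0,1.5,53,0,5],[0,0,0,1.5,53,0,5],[0,0,-0.63,0,0,0,5],[0,0,-0.62,0,0,0,5],[0,0,0,0,0,0,5]]])

```text
t: 7.42
position: [0.4654, -0.0491, 0.1722]
orientation: [-0.075, 0.997, 0.001, -0.002]
force: [0.7, -1.0, -2.1]
gripper_width: 0.023
gripper_force: 79.6
```

```bash
python3 - <<'E'
from h import *
o=get_obs();to([.4652,-.0488,.173],np.pi+.155); print(o['force'].round(2),o['ft_torque'].round(2),o['joint_positions'].round(2))
snap('side','s2');a=cv2.imread('pics/s2.png');snap('wrist','w4');w=cv2.imread('pics/w4.png')
z=np.load('s2.npz');q=z['T'];c=np.linalg.inv(q)@np.r_[o['position'],1];K=z['K'];u=int(K[0,2]-K[0,0]*c[0]/c[2]);v=int(K[1,2]+K[1,1]*c[1]/c[2]);print(u,v)
C=np.zeros((400,800,3),np.uint8);C[:,:400]=cv2.resize(a[v-15:v+45,u-30:u+30],(400,400),interpolation=2);C[:300,400:]=cv2.resize(w,(400,300))
cv2.imwrite('pics/c3.png',C)
X,p,d=wcloud('w4')
m=(d>0)&(X[...,2]>.0)&(X[...,2]<.095)&(X[...,0]>.38)&(X[...,0]<.52)&(X[...,1]>-.12)&(X[...,1]<.2)&(p.min(-1)>150)
q=X[m&(X[...,2]>.072)];print(len(q),cv2.minAreaRect((q[:,:2]*1000).astype(np.float32)) if len(q) else 0,np.percentile(q[:,2],[5,95]) if len(q) else 0)
E
```

```text
t 7.42 pos [ 0.4654 -0.0491  0.1722] turn [ 0.009 -0.021 -0.031] shift after turn [ 0.1  0.3 -0.8] before [ 0.1  0.3 -0.8]
[ 0.68 -0.95 -2.13] [-0.01 -0.05 -0.03] [-0.24  0.04 -0.44  1.1   0.   -0.39]
269 223
4658 ((445.99603271484375, 65.57704162597656), (26.844097137451172, 231.9678192138672), 9.142050743103027) [0.07801147 0.08295872]
```

View pics/c3.png

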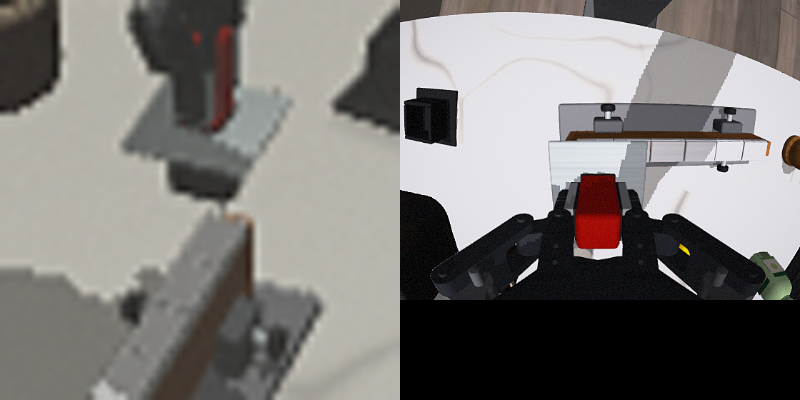

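```bash
python3 - <<'E'
from h import *
import json
o=get_obs();P=np.array(o['position']);yw=.1565
ax=np.array([np.cos(yw),np.sin(yw),0]);ay=np.array([-np.sin(yw),np.cos(yw),0])
M=np.array([.4497,.05,0])
for f,fn in(('top0',cloud),('side0',cloud),('w4',wcloud)):
  X,p,d=fn(f);p=p.astype(int);Y=X-M;l=Y@ax;s=Y@ay
  m=(d>0)&(abs(l)<.02)&(abs(s)<.16)&(X[...,2]>.068)&(X[...,2]<.1)
  sat=p[...,0]-p[...,2]
  for nm,k in(('metal',sat<25),('wood',sat>=40)):
    q=m&k;print(f,nm,q.sum(),'s',np.percentile(s[q],[0.5,10,90,99.5]).round(3),'l',np.percentile(l[q],[2,50,98]).round(4))
  q=m&(sat<25)&(abs(l)<.009); A=np.polyfit(s[q],X[...,2][q],1);print('slope',A)
X,p,d=cloud('s2');Y=X-P;x=Y@ax;y=Y@ay;z=Y[...,2]
m=(d>0)&(abs(x)<.035)&(abs(y)<.035)&(z<-.018)&(z>-.07)&(p.max(-1)<60)
v,u=np.where(m)
for vv in sorted(set(v)): 
  k=v==vv;uu=u[k];print(vv,uu.min(),uu.max(),[(round(a*1e3),round(b*1e3),round(c*1e3)) for a,b,c in zip(x[vv,uu][::2],y[vv,uu][::2],z[vv,uu][::2])])
E
```

```text
top0 metal 521 s [-0.123 -0.099  0.097  0.131] l [-0.0125 -0.0002  0.0129]
top0 wood 9 s [-0.133 -0.133  0.129  0.129] l [-0.0065 -0.0008  0.0035]
slope [0.00918763 0.08003501]
side0 metal 410 s [-0.122 -0.093  0.102  0.127] l [-0.0138 -0.0028  0.0115]
side0 wood 26 s [-0.1    0.116  0.13   0.131] l [-0.0103 -0.001   0.0068]
slope [0.01189948 0.08130753]
w4 metal 5589 s [-0.115 -0.039  0.093  0.115] l [-0.0145 -0.0041  0.0107]
w4 wood 86 s [-0.041  0.126  0.131  0.132] l [-0.0115 -0.0023  0.0073]
slope [0.02234995 0.0803075 ]
233 265 267 [(9, 20, -31), (2, 18, -31)]
234 265 272 [(8, 22, -34), (1, 22, -32), (-6, 19, -32), (-14, 21, -29)]
235 265 274 [(12, 14, -45), (3, 17, -41), (-6, 20, -36), (-12, 18, -35), (-16, 9, -41)]
236 266 273 [(6, 19, -44), (0, 16, -45), (-9, 20, -40), (-15, 16, -41)]
237 270 273 [(-7, 16, -48), (-14, 13, -48)]
```

The depth points show a tread about 30 mm wide along x, facing y, so the axle runs across the strip as needed. Now I feel for the height.

Call:
jog_arm(deltas=[[[0,0,-0.03,0,0,12,5],[0,0,0,0,0,12,5],[0,0,0,0,0,3,5],[0,0,0,0,0,1,5],[0,0,0,0,0,1,5]]])

```text
t: 8.15
position: [0.4669, -0.0498, 0.145]
orientation: [-0.078, 0.997, -0.0, 0.0]
force: [1.2, 0.1, -2.2]
gripper_width: 0.0233
gripper_force: 79.6
```

Call:
jog_arm(deltas=[[[0,0,0,0,0,1,5],[0,0,0,0,0,1,5],[0,0,0,0,0,0,5]]])

```text
t: 8.52
position: [0.4666, -0.0497, 0.1429]
orientation: [-0.078, 0.997, -0.0, 0.0]
force: [-0.9, -0.7, -2.5]
gripper_width: 0.0231
gripper_force: 79.6
```

Call:
jog_arm(deltas=[[[0,0,0,0,0,1,5],[0,0,0,0,0,1,5],[0,0,0,0,0,0.5,5]]])

```text
t: 8.9
position: [0.4665, -0.0496, 0.1402]
orientation: [-0.078, 0.997, 0.0, -0.0]
force: [0.1, -0.6, -2.8]
gripper_width: 0.0232
gripper_force: 79.6
```

Call:
jog_arm(deltas=[[[0,0,0,0,0,0.5,5],[0,0,0,0,0,0.5,5],[0,0,0,0,0,0.5,5]]])

```text
t: 9.28
position: [0.4666, -0.0497, 0.1388]
orientation: [-0.078, 0.997, 0.0, 0.0]
force: [-0.2, 0.2, -3.1]
gripper_width: 0.0231
gripper_force: 79.6
```

Call:
jog_arm(deltas=[[[0,0,0,0,0,0.5,5],[0,0,0,0,0,0.5,5],[0,0,0,0,0,0,5]]])

```text
t: 9.65
position: [0.4667, -0.0497, 0.1379]
orientation: [-0.078, 0.997, -0.0, 0.0]
force: [-0.4, -0.8, -0.6]
gripper_width: 0.0232
gripper_force: 79.7
```

Call:
jog_arm(deltas=[[[0,0,0,0,0,0.6,5],[0,0,0,0,0,0.6,5],[0,0,0,0,0,0,5]]])

```text
t: 10.02
position: [0.4669, -0.05, 0.1375]
orientation: [-0.078, 0.997, -0.0, 0.0]
force: [-1.6, -0.1, 5.0]
gripper_width: 0.0232
gripper_force: 80.3
```

Call:
jog_arm(deltas=[[[0,0,0,0,0,1,5],[0,0,0,0,0,1,5],[0,0,0,0,0,0,5]]])

```text
t: 10.4
position: [0.4669, -0.05, 0.1355]
orientation: [-0.078, 0.997, -0.0, 0.0]
force: [-1.5, -0.6, 5.0]
gripper_width: 0.0234
gripper_force: 80.3
```

Call:
jog_arm(deltas=[[[0,0,0,0,0,1,5],[0,0,0,0,0,1,5],[0,0,0,0,0,0.5,5],[0,0,0,0,0,0,5]]])

```text
t: 10.9
position: [0.467, -0.0501, 0.1333]
orientation: [-0.078, 0.997, -0.001, 0.0]
force: [-3.5, -1.0, 6.9]
gripper_width: 0.0228
gripper_force: 80.6
```

Call:
jog_arm(deltas=[[[0,0,0,0,0,0.5,5],[0,0,0,0,0,0.5,5],[0,0,0,0,0,0,5]]])

```text
t: 11.28
position: [0.4672, -0.0504, 0.1332]
orientation: [-0.078, 0.997, -0.001, 0.0]
force: [-4.1, -1.0, 11.4]
gripper_width: 0.0236
gripper_force: 81.3
```

Piece 6 is home at TCP z ≈ 0.1333, with about 14 N on the wheel and soft compliance of about 5 N/mm. Now I roll along the strip.

Call:
jog_arm(deltas=[[[0,0,0,0,4,0,5],[0,0,0,0,4,-0.05,5],[0,0,0,0,4,-0.05,5],[0,0,0,0,4,-0.05,5]]])

```text
t: 11.78
position: [0.4652, -0.0363, 0.1335]
orientation: [-0.077, 0.997, -0.003, 0.001]
force: [-3.5, -3.4, 11.6]
gripper_width: 0.0235
gripper_force: 81.4
```

Call:
jog_arm(deltas=[[[0,0,0,0,4,-0.05,5],[0,0,0,0,4,-0.05,5],[0,0,0,0,4,-0.05,5],[0,0,0,0,4,-0.05,5]]])

```text
t: 12.28
position: [0.4626, -0.019, 0.1338]
orientation: [-0.078, 0.997, -0.001, 0.001]
force: [-5.2, -1.5, 12.0]
gripper_width: 0.0233
gripper_force: 81.6
```

Call:
jog_arm(deltas=[[[0,0,0,0.3,4,-0.06,5],[0,0,0,0.3,4,-0.06,5],[0,0,0,0,4,-0.06,5],[0,0,0,0,4,-0.06,5],[0,0,0,0,4,-0.06,5]]])

```text
t: 12.9
position: [0.4597, -0.0008, 0.1342]
orientation: [-0.077, 0.997, -0.004, 0.001]
force: [-2.5, -6.5, 10.7]
gripper_width: 0.0228
gripper_force: 81.2
```

Call:
jog_arm(deltas=[[[0,0,0,0,4,-0.06,5],[0,0,0,0,4,-0.06,5],[0,0,0,0,4,-0.06,5],[0,0,0,0,4,-0.06,5],[0,0,0,0,4,-0.06,5]]])

```text
t: 13.52
position: [0.4565, 0.0207, 0.1346]
orientation: [-0.078, 0.997, -0.001, 0.002]
force: [-2.8, -1.7, 13.0]
gripper_width: 0.0232
gripper_force: 81.5
```

Call:
jog_arm(deltas=[[[0,0,0,0,4,-0.08,5],[0,0,0,0,4,-0.08,5],[0,0,0,0,4,-0.08,5],[0,0,0,0,4,-0.08,5],[0,0,0,0,4,-0.08,5],[0,0,0,0,4,-0.08,5]]])

```text
t: 14.28
position: [0.453, 0.0432, 0.1351]
orientation: [-0.077, 0.997, -0.003, 0.002]
force: [-2.7, -3.7, 12.2]
gripper_width: 0.0229
gripper_force: 81.5
```

Call:
jog_arm(deltas=[[[0,0,0,0,4,-0.07,5],[0,0,0,0,4,-0.07,5],[0,0,0,0,4,-0.07,5],[0,0,0,0,4,-0.07,5],[0,0,0,0,4,-0.07,5],[0,0,0,0,4,-0.07,5]]])

```text
t: 15.02
position: [0.4491, 0.0685, 0.1355]
orientation: [-0.078, 0.997, -0.001, 0.002]
force: [-2.0, -1.4, 11.8]
gripper_width: 0.0228
gripper_force: 81.6
```

Call:
jog_arm(deltas=[[[0,0,0,0.1,4,-0.06,5],[0,0,0,0.1,4,-0.06,5],[0,0,0,0.1,4,-0.06,5],[0,0,0,0.1,4,-0.06,5],[0,0,0,0,4,-0.06,5],[0,0,0,0,4,-0.06,5],[0,0,0,0,4,-0.06,5]]])

```text
t: 15.9
position: [0.4447, 0.0963, 0.136]
orientation: [-0.078, 0.997, -0.001, 0.002]
force: [-2.9, -1.9, 12.4]
gripper_width: 0.0232
gripper_force: 81.5
```

Call:
jog_arm(deltas=[[[0,0,0,0,4,-0.07,5],[0,0,0,0,4,-0.07,5],[0,0,0,0,4,-0.07,5],[0,0,0,0,4,-0.07,5],[0,0,0,0,4,-0.07,5],[0,0,0,0,4,-0.07,5]]])

```text
t: 16.65
position: [0.4413, 0.1182, 0.1365]
orientation: [-0.077, 0.997, -0.003, 0.002]
force: [-1.9, -6.0, 13.2]
gripper_width: 0.0231
gripper_force: 81.4
```

Call:
jog_arm(deltas=[[[0,0,0,0,4,-0.06,5],[0,0,0,0,4,-0.06,5],[0,0,0,0,4,-0.06,5],[0,0,0,0,4,-0.06,5],[0,0,0,0,4,-0.06,5],[0,0,0,0,4,-0.06,5]]])

```text
t: 17.4
position: [0.4373, 0.1441, 0.1369]
orientation: [-0.078, 0.997, -0.0, 0.002]
force: [-1.9, -1.4, 13.3]
gripper_width: 0.0232
gripper_force: 81.6
```

One pass is done. I finish the last few millimetres, then roll back at the same pressure.

Call:
jog_arm(deltas=[[[0,0,0,0,4,-0.07,5],[0,0,0,0,4,-0.07,5],[0,0,0,0,0,0,5],[0,0,0,0,-4,0.07,5],[0,0,0,0,-6,0.11,5],[0,0,0,0,-6,0.11,5]]])

```text
t: 18.15
position: [0.4385, 0.1363, 0.1367]
orientation: [-0.078, 0.997, 0.0, 0.002]
force: [-2.8, -0.5, 13.0]
gripper_width: 0.0233
gripper_force: 81.5
```

Call:
jog_arm(deltas=[[[0,0,0,0,-6,0.1,5],[0,0,0,0,-6,0.1,5],[0,0,0,0,-6,0.1,5],[0,0,0,0,-6,0.1,5],[0,0,0,0,-6,0.1,5],[0,0,0,0,-6,0.1,5],[0,0,0,0,-6,0.1,5],[0,0,0,0,-6,0.1,5]]])

```text
t: 19.15
position: [0.4461, 0.0885, 0.1358]
orientation: [-0.078, 0.997, 0.0, 0.002]
force: [-1.5, 0.1, 11.6]
gripper_width: 0.0229
gripper_force: 81.5
```

Call:
jog_arm(deltas=[[[0,0,0,0,-6,0.11,5],[0,0,0,0,-6,0.11,5],[0,0,0,0,-6,0.11,5],[0,0,0,0,-6,0.11,5],[0,0,0,0,-6,0.11,5],[0,0,0,0,-6,0.11,5],[0,0,0,0,-6,0.11,5],[0,0,0,0,-6,0.11,5]]])

```text
t: 20.15
position: [0.4537, 0.0408, 0.1349]
orientation: [-0.078, 0.997, -0.0, 0.002]
force: [-2.0, 0.2, 11.6]
gripper_width: 0.0229
gripper_force: 81.5
```

Call:
jog_arm(deltas=[[[0,0,0,0,-6,0.12,5],[0,0,0,0,-6,0.12,5],[0,0,0,0,-6,0.12,5],[0,0,0,0,-6,0.12,5],[0,0,0,0,-6,0.12,5],[0,0,0,0,-6,0.12,5],[0,0,0,0,-6,0.12,5],[0,0,0,0,-6,0.12,5]]])

```text
t: 21.15
position: [0.4612, -0.0069, 0.1341]
orientation: [-0.078, 0.997, -0.001, 0.002]
force: [-1.9, -0.5, 11.8]
gripper_width: 0.0231
gripper_force: 81.4
```

Call:
jog_arm(deltas=[[[0,0,0,0,-6,0.11,5],[0,0,0,0,-6,0.11,5],[0,0,0,0,-6,0.11,5],[0,0,0,0,-6,0.11,5],[0,0,0,0,-6,0.11,5],[0,0,0,0,-6,0.11,5],[0,0,0,0,-6,0.11,5],[0,0,0,0,0,0,5]]])

```text
t: 22.15
position: [0.4679, -0.0491, 0.1332]
orientation: [-0.077, 0.997, -0.001, 0.002]
force: [-1.5, -0.6, 11.5]
gripper_width: 0.0232
gripper_force: 81.3
```

Call:
jog_arm(deltas=[[[0,0,0,0,0,-15,5],[0,0,0,0,0,-30,5],[0,0,0.63,0,0,0,5],[0,0,0.63,0,0,0,5],[0,0,0,0,0,0,5]]])

```text
t: 22.78
position: [0.4651, -0.0477, 0.1757]
orientation: [0.01, 1.0, 0.0, -0.0]
force: [-0.1, -0.4, -2.3]
gripper_width: 0.023
gripper_force: 79.7
```

```bash
python3 - <<'E'
from h import *
o=get_obs();to([.4673,-.3144,.18],np.pi-.02);print(o['force'].round(2))
snap('wrist','w5');snap('side','s5')
yw=.1565;ax=np.array([np.cos(yw),np.sin(yw),0]);ay=np.array([-np.sin(yw),np.cos(yw),0]);M=np.array([.4497,.05,0])
for f,fn in(('w5',wcloud),('s5',cloud),('side0',cloud)):
  X,p,d=fn(f);p=p.astype(int);Y=X-M;l=Y@ax;s=Y@ay
  print(f,[(c,int(k.sum()),round(np.median(X[...,2][k]),4)) for c in range(-100,101,40) for k in [(d>0)&(abs(l)<.009)&(abs(s-c/1e3)<.015)&(X[...,2]>.06)&(X[...,2]<.095)&(p[...,0]-p[...,2]<25)]])
# plate & handle in hand
for f in('w3','w5'):
  X,p,d=wcloud(f);c=np.array([.4674,-.3143,.173]) if f=='w3' else o['position']
  k=(d>0)&(np.hypot(X[...,0]-c[0],X[...,1]-c[1])<.05)&(abs(X[...,2]-c[2]+.0105)<.008)&(p.min(-1)>90)
  q=X[k]-c
  if len(q)>50: print(f,len(q),np.median(q[:,2]),np.linalg.lstsq(np.c_[q[:,:2],np.ones(len(q))],q[:,2],rcond=None)[0].round(4),np.percentile(q,[1,99],axis=0).round(4).tolist())
E
```

```text
t 22.77 pos [ 0.4651 -0.0477  0.1757] turn [ 0.002 -0.002  0.004] shift after turn [  -7.5 -266.6   -4.3] before [  -7.4 -266.6   -4.4]
[-0.14 -0.36 -2.3 ]
w5 [(-100, 0, np.float64(nan)), (-60, 162, np.float64(0.0755)), (-20, 780, np.float64(0.0762)), (20, 696, np.float64(0.077)), (60, 595, np.float64(0.0777)), (100, 494, np.float64(0.0786))]
s5 [(-100, 24, np.float64(0.0751)), (-60, 29, np.float64(0.0765)), (-20, 28, np.float64(0.0762)), (20, 32, np.float64(0.0776)), (60, 34, np.float64(0.0795)), (100, 37, np.float64(0.0789))]
side0 [(-100, 30, np.float64(0.0799)), (-60, 28, np.float64(0.0816)), (-20, 30, np.float64(0.0811)), (20, 31, np.float64(0.0819)), (60, 34, np.float64(0.0816)), (100, 38, np.float64(0.0838))]
w3 8060 -0.011804063006278384 [-0.0008  0.0024 -0.0118] [[-0.0361, -0.033, -0.0134], [0.0088, 0.0356, -0.0104]]
w5 8096 -0.010942870607343391 [ 0.0024  0.0004 -0.0109] [[-0.0358, -0.0334, -0.0127], [0.0094, 0.0351, -0.0095]]
  return _methods._mean(a, axis=axis, dtype=dtype,
  ret = ret.dtype.type(ret / rcount)
```

```bash
python3 - <<'E'
from h import *
for f,fn in(('s2',cloud),('s5',cloud),('w4',wcloud),('w5',wcloud)):
  X,p,d=fn(f)
  k=(d>0)&(np.hypot(X[...,0]-.467,X[...,1]+.314)<.06)&(abs(X[...,2]-.05)<.004)
  q=(X[k]*1000).astype(np.float32);print(f,len(q),np.percentile(q,[2,98],axis=0).round(1).tolist() if len(q)>5 else 0, cv2.minAreaRect(q[:,:2]) if len(q)>5 else 0)
E
```

```text
Traceback (most recent call last):
cv2.error: OpenCV(4.12.0) /io/opencv/modules/imgproc/src/convhull.cpp:143: error: (-215:Assertion failed) total >= 0 && (depth == CV_32F || depth == CV_32S) in function 'convexHull'
```

Call:
jog_arm(deltas=[[[0,0,0,-1.5,-53,0,5],[0,0,0,-1.5,-53,0,5],[0,0,0,-1.5,-53,0,5],[0,0,0,-1.5,-53,0,5],[0,0,0,-1.4,-54.6,0,5],[0,0,0,0,0,0,5]]])

```text
t: 23.62
position: [0.4676, -0.3186, 0.1756]
orientation: [0.012, 1.0, -0.001, 0.001]
force: [-0.9, 0.4, -1.6]
gripper_width: 0.0232
gripper_force: 80.1
```

```bash
python3 - <<'E'
from h import *
o=get_obs();to([.4674,-.3143,.1],np.pi-.02);snap('wrist','w6')
X,p,d=wcloud('w6')
k=(d>0)&(np.hypot(X[...,0]-.467,X[...,1]+.314)<.06)&(abs(X[...,2]-.05)<.004)
q=(X[k]*1000).astype(np.float32);print(len(q),np.percentile(q,[2,98],axis=0).round(1).tolist())
E
```

```text
t 23.62 pos [ 0.4676 -0.3186  0.1756] turn [-0.013  0.008 -0.029] shift after turn [ 0.3  4.3 75.6] before [ 0.4  4.4 75.6]
844 [[438.0, -344.5, 46.6], [461.5, -285.9, 51.1]]
```

Call:
jog_arm(deltas=[[[0,0,0,0,0,30,5],[0,0,0,0,0,0,5],[0,0,0,0,0,0,5]]])

```text
t: 24.05
position: [0.4673, -0.3136, 0.146]
orientation: [0.01, 1.0, 0.0, -0.0]
force: [0.1, -0.1, -2.6]
gripper_width: 0.0236
gripper_force: 80.0
```

```bash
python3 - <<'E'
from h import *
o=get_obs();to([.468,-.3153,.1],np.pi-.02)
E
```

```text
t 24.05 pos [ 0.4673 -0.3136  0.146 ] turn [ 0.003 -0.001  0.006] shift after turn [-0.7 -1.7 46. ] before [-0.7 -1.7 46. ]
```

Call:
jog_arm(deltas=[[[0,0,0,-0.7,-1.7,20,5],[0,0,0,0,0,10,5],[0,0,0,0,0,10,5],[0,0,0,0,0,10,5],[0,0,0,0,0,10,5],[0,0,0,0,0,10,5],[0,0,0,0,0,6,5],[0,0,0,0,0,0,5]]])

```text
t: 25.05
position: [0.4675, -0.3159, 0.0689]
orientation: [0.01, 1.0, 0.0, -0.001]
force: [-0.8, -0.4, -1.9]
gripper_width: 0.023
gripper_force: 80.1
```

Call:
jog_arm(deltas=[[[0,0,0,0,0,2.5,5],[0,0,0,0,0,2.5,5],[0,0,0,0,0,0.5,5],[0,0,0,0,0,0,5]]])

```text
t: 25.55
position: [0.4683, -0.3167, 0.0648]
orientation: [0.01, 1.0, -0.0, 0.0]
force: [-0.8, -0.8, 2.2]
gripper_width: 0.0233
gripper_force: 80.7
```

Call:
jog_arm(deltas=[[[0,0,0,0,0,0,30],[0,0,0,0,0,0,60],[0,0,0,0,0,0,80],[0,0,0,0,0,0,80],[0,0,0,0,0,0,80],[0,0,0,0,0,-20,80],[0,0,0,0,0,-40,80],[0,0,0,0,0,-40,80]]])

```text
t: 26.55
position: [0.4676, -0.316, 0.1647]
orientation: [0.01, 1.0, 0.0, -0.0]
force: [0.3, 0.4, -0.1]
gripper_width: 0.0798
gripper_force: 0.0
```

Call:
jog_arm(deltas=[[[0,0,0,0,0,-45,80],[0,0,0,0,0,0,80],[0,0,0,0,0,0,80]]])

```text
t: 26.92
position: [0.4676, -0.316, 0.2087]
orientation: [0.01, 1.0, 0.0, -0.0]
force: [-0.8, 0.0, -0.3]
gripper_width: 0.0798
gripper_force: 0.0
```

```bash
python3 - <<'E'
from h import *
o=get_obs();print(o['t'],o['position'],o['force'].round(1),o['qd'].round(3));snap('wrist','w7');snap('side','s7')
X,p,d=wcloud('w7')
k=(d>0)&(abs(X[...,2]-.054)<.008)&(np.hypot(X[...,0]-.467,X[...,1]+.314)<.05)&(p.min(-1)>90);q=X[k]
print(np.linalg.lstsq(np.c_[q[:,:2]-q[:,:2].mean(0),np.ones(len(q))],q[:,2],rcond=None)[0].round(4),cv2.minAreaRect((q[:,:2]*1000).astype(np.float32)))
w=cv2.imread('pics/w7.png');a=cv2.imread('pics/s7.png');cv2.imwrite('pics/c7.png',np.hstack([cv2.resize(w,(400,300)),cv2.resize(a[150:330,180:360],(300,300))]))
E
```

```text
26.925 [ 0.46764866 -0.31603634  0.20870276] [-0.8  0.  -0.3] [-0.002  0.017 -0.031  0.002 -0.001 -0.003]
[-0.0046  0.0012  0.0538] ((467.11309814453125, -316.1374206542969), (70.2048110961914, 69.6010971069336), 88.71558380126953)
```

View pics/c7.png

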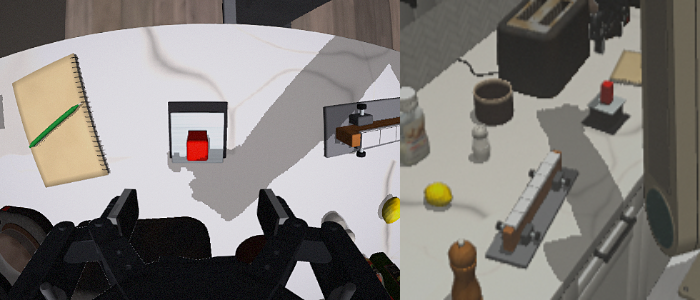

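The picture shows the roller upright in its stand, with the plate level at z ≈ 0.054 on the rim. The strip is down, and the mill, salt shaker and lemon are where they were.

```bash
python3 -c "
from rig import *
print(sign_off())"
```

```text
the job is handed in; nothing more can be done
None
```

The job is handed in: I rolled the strip there and back at about 14–16 N (read at the end of each move), camera depth and the roller's height show all six pieces fully home, and the roller is upright in its stand with its plate on the rim. The pepper mill, salt shaker and lemon were not touched, and it took about 27 s.

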